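# Sort the furniture strips into the rack by length

## Robot

A 6-joint arm with a two-finger parallel gripper is mounted at the origin on a cart in front of the work surface, level with it; the furniture and walls round the work are solid. World frame = base frame: x ahead of the robot, y to its left, z up, the work surface at z = 0. Lengths are in m, angles in rad, forces in N, time in s.
With the tool pointing down it reaches from about 0.35 to 0.775 m from the base axis. Payload 7.3 kg.
Tool frame: the origin (TCP) lies midway between the tips of the shut fingers; the grasp point (between the pads) lies 19 mm behind it; z points along the fingers, y is the line along which they close (so a half turn about z gives the same grasp; the last joint's range is limited). The gripper opens to 92 mm and grips with 3 to 60 N. Pads are 19 mm wide; open, the fingers measure 130 mm over their backs; the gripper's body (75 mm by 190 mm) begins 47 mm behind the grasp point.
Start: joints at [-0.146, 0.342, 1.524, -0, 1.275, -0.146], TCP at [0.525, 0, 0.227] pointing down, gripper open.
Joint ranges: [-2.53, 2.53], [-0.77, 2.02], [0.04, 2.7], [-1, 4.14], [0.28, 2.66], [-3.11, 3.11]. Speed limits (rad/s): [2.57, 2.57, 3.14, 3.14, 3.14, 3.14].

## Interface

Orientations are given as [roll, pitch, yaw] about the fixed x, y, z axes, in that order (R = Rz(yaw) Ry(pitch) Rx(roll)).
In Python, from cell import robot, read_camera, camera_params, nets gives the robot as it stands. The module is installed in compiled form; this text tells all that it offers.
- The arm moves only by the tool step_arm, never from a script. Its argument "steps" is a list of rows, each an object of numbers: "x", "y", "z": the shift along the tool's x, y, z as a fraction of full scale; "rx", "ry", "rz": the turn, a rotation vector about the tool's x, y, z as a fraction of full scale; "claw": the opening, from -1 (shut) to 1 (fully open). In form: [{"x": .., "y": .., "z": .., "rx": .., "ry": .., "rz": .., "claw": ..}, ...]. A call has 1 to 12 rows; each row is the pose to reach, as a shift and turn from the pose commanded when the call began, along the tool's axes at that moment; what a row does not reach only later rows make up. Full scale, the value 1, is 750 mm for a shift and pi/4 rad for a turn. A row lasts 1/12 s, in which the tool goes at most 41.7 mm and 7.16 degrees, less where a joint would pass 70% of its speed; a pose out of reach is approached as far as the arm can. A call with a number of a shift or a turn outside -1 to 1 is refused whole. A call with a gripper value outside its range is refused whole. The fingers move at their own pace and stop on an object; "squeeze" is the grip in N (left out, the last holds). Time passes only in rows, so rows that repeat a pose let the fingers close. It gives the time, the measured TCP pose, the force, the opening and the grip force at its end, in the units of the state.
- robot.observe(): the state, without advancing time (a new reading comes with each control period).
- read_camera(name): name is "scene" or "side" or "wrist"; returns (picture, depth): 420x560x3 uint8, blue, green, red; 420x560 float32, m along the optical axis (not along the pixel's ray), 0 where there is no reading.
- camera_params(name): a dict with "fx", "fy", "cx", "cy" (pixels), "R" (3x3) and "t" (3): a world point X has camera coordinates R X + t; the wrist camera has in their place "hand_eye" (4x4, takes a point from camera to tool coordinates, whose origin is the TCP and whose axes are the flange's). Camera axes: x right, y down, z forward; pixel columns grow to the right and rows downward; lengths in m; the calibration is good to about 2 mm. A picture is of the moment at which its call begins: read the wrist's pose just before it. camera_params takes no time and is no camera call.
- robot.hand_in(): hands the job in; it is judged then, once.
Trained networks look in the newest picture that a camera, given by its name, has taken for a name from the list of things; names that differ only in an ending like _2 or _b are one class to them, and where a whole thing is asked for, a point or a joint stands for the part that bears it (a point fixed in the world has none). Each returns a list of dicts, best first, with "conf" (0 to 1); they miss things now and then, are a little off and sometimes report something else, mostly with a low value. They report only what shows in the picture. A call takes as long as a camera call. They do not tell look-alikes from the thing itself.
- nets.masks_of(camera, query): "region" (420x560 bool, what is visible of it) and "box" ([left, top, right, bottom] in pixels, round what is visible of it).
- nets.landmark_of(camera, query): "pixel" ([row, column] in pixels: a listed point, or the origin of a listed thing).
The state is a dict: "time": time; "qpos": joint angles; "qvel": joint speeds; "joint_efforts": joint torques, N m; "tool_pos": TCP position; "tool_rot": TCP orientation; "contact_force": force on the tool from outside, world axes, zero at the start; "torque": the same for the moment, N m; "opening": finger opening in m; "grip_force": force on a finger pad.
Only numpy, scipy, OpenCV 4.12 (cv2) and the standard library are available. Lean on these libraries where they do the work, as an engineer would, in place of code of your own. Each camera call takes 0.05 s, during which the arm holds its last target. There are 200 camera calls.

## Task

Put the four dark wooden furniture strips away in the sorting rack in order of length, one to a bay: the shortest in the end bay in front of the round knob, then each next longer one in the next bay, so that the longest lies in the end bay in front of the flat oblong block. Each strip must lie flat, right side up as it was, straight along its bay, wholly on the rack's board and between the ribs, not on them. Leave the loupe and the T-shaped key where they are.

Things in the scene. Friction and masses are not known exactly. Their poses are not given: they have to be found in the camera images.
- strip_55: the shortest of four loose dark hardwood strips, 55 mm long (its x axis), 30 mm wide (y), 24 mm high (z), with two fine pale lines along its top; about 75 g; both ends alike; origin at the centre of its underside. Grip it across its 30 mm width, near its middle.
- strip_80: the second shortest of four loose dark hardwood strips, 80 mm long (its x axis), 30 mm wide (y), 24 mm high (z), with two fine pale lines along its top; about 100 g; both ends alike; origin at the centre of its underside. Grip it across its 30 mm width, near its middle.
- strip_105: the second longest of four loose dark hardwood strips, 105 mm long (its x axis), 30 mm wide (y), 24 mm high (z), with two fine pale lines along its top; about 125 g; both ends alike; origin at the centre of its underside. Grip it across its 30 mm width, near its middle.
- strip_130: the longest of four loose dark hardwood strips, 130 mm long (its x axis), 30 mm wide (y), 24 mm high (z), with two fine pale lines along its top; about 150 g; both ends alike; origin at the centre of its underside. Grip it across its 30 mm width, near its middle.
- rack: fixed pale wooden rack with darker ribs; origin at its middle, on the bench. Board 8 mm thick, 270 mm in y. Four bays along x (x -80 to +80 mm), each 50 mm wide, centred at y = -96, -32, +32, +96 mm; between and beside them ribs 14 mm wide, 4 mm above the board. Behind them (x 80 to 120 mm) a ledge, top 18 mm above the bench, closes the bays' far end
- knob_stud: fixed round dark steel mushroom knob, 34 mm across and 38 mm high, standing on the rack's ledge behind one of the two end bays (about 100 mm from the rack's origin in x, 96 mm to either side in y); it marks the bay for the shortest strip. Origin at the centre of its underside
- flat_block: fixed flat oblong dark steel block, 26 x 60 x 10 mm (x, y, z; its length along the ledge), on the ledge behind the other end bay; it marks the bay for the longest strip. Origin at the centre of its underside
- loupe: loose black standing loupe, a barrel 37 mm across and 38 mm high, on the bench to the right; not to be moved. Origin at the centre of its underside
- quoin_key: loose pale metal T-shaped key, 70 x 94 x 11 mm, lying on the bench to the right; not to be moved. Origin at the centre of its underside
Mind the look-alikes: they are no part of the job. Leave any pink look-alike of the strip_80 alone.

How it is judged:
At the end, for the whole second after the job is handed in: From the knob's end the bays hold the 55, 80, 105, 130 mm strips: centres within 11 mm of the bay's middle line, wholly on the 160 mm bay length (2 mm over allowed), underside 5 to 11 mm over the bench, level to 0.06 rad, right side up, along the bay to 0.2 rad, released, at rest (((y of knob_stud in the frame of rack above 0 m and y of strip_55 in the frame of rack between 0.085 and 0.107 m and y of strip_80 in the frame of rack between 0.021 and 0.043 m and y of strip_105 in the frame of rack between -0.043 and -0.021 m and y of strip_130 in the frame of rack between -0.107 and -0.085 m) or (y of knob_stud in the frame of rack below 0 m and y of strip_55 in the frame of rack between -0.107 and -0.085 m and y of strip_80 in the frame of rack between -0.043 and -0.021 m and y of strip_105 in the frame of rack between 0.021 and 0.043 m and y of strip_130 in the frame of rack between 0.085 and 0.107 m)) and x of strip_55 in the frame of rack between -0.0545 and 0.0545 m and z of strip_55 in the frame of rack between 0.005 and 0.011 m and angle between each of strip_55, strip_80, strip_105, strip_130's own z axis and vertical below 0.06 rad and angle between the x axis of each of strip_55, strip_80, strip_105, strip_130 and the x axis of rack, either way round below 0.2 rad and linear speed of each of strip_55, strip_80, strip_105, strip_130 below 0.01 m/s and angular speed of each of strip_55, strip_80, strip_105, strip_130 below 0.1 rad/s and x of strip_80 in the frame of rack between -0.042 and 0.042 m and z of strip_80 in the frame of rack between 0.005 and 0.011 m and x of strip_105 in the frame of rack between -0.0295 and 0.0295 m and z of strip_105 in the frame of rack between 0.005 and 0.011 m and x of strip_130 in the frame of rack between -0.017 and 0.017 m and z of strip_130 in the frame of rack between 0.005 and 0.011 m); the robot touches nothing.
It fails at once if the loupe is moved by more than 15 mm (distance of loupe from where it was at the start of the episode above 0.015 m).
It fails at once if the T-shaped key is moved by more than 15 mm (distance of quoin_key from where it was at the start of the episode above 0.015 m).
It also fails if it takes over 106 s, if anything falls off the work surface, if the arm or the gripper's body presses on something with over 40 N, if the wrist force passes 120 N, or if a joint passes its speed limit or range.

## Working session

There is one attempt and no reset: what is moved stays moved. The work goes in short steps, Python scripts to look and compute and a tool call to move; the robot and the scene stay as the last step left them, time stands still between calls to the robot, and variables do not carry over. Pictures are saved under pics/ and viewed, at most 14 in all, crops included, and the job is handed in when it is done.

Besides the shell and the picture viewer there is one more tool, called after "Request:" as name(argument=value, ...) on one line, values as JSON. step_arm: Moves the arm, as the interface text tells. Its arguments: {"type":"object","properties":{"steps":{"type":"array","items":{"type":"object","properties":{"x":{"type":"number","minimum":-1,"maximum":1},"y":{"type":"number","minimum":-1,"maximum":1},"z":{"type":"number","minimum":-1,"maximum":1},"rx":{"type":"number","minimum":-1,"maximum":1},"ry":{"type":"number","minimum":-1,"maximum":1},"rz":{"type":"number","minimum":-1,"maximum":1},"claw":{"type":"number"}}}},"squeeze":{"type":"number"}},"required":["steps"]}

```bash
mkdir -p pics; python3 - <<'E'
from cell import robot, read_camera, camera_params, nets
import cv2
print(robot.observe())
for c in ("scene","side"):
    p,d=read_camera(c); cv2.imwrite(f"pics/{c}0.png",p); k=camera_params(c); print(c,k)
    for q in ["strip_55","strip_80","strip_105","strip_130","rack","knob_stud","flat_block","loupe","quoin_key"]:
        print(q,[(round(m["conf"],2),[round(float(x)) for x in m["box"]]) for m in nets.masks_of(c,q)][:5])
E
```

```text
{'time': 0.0, 'qpos': array([-1.45980036e-01,  3.42714582e-01,  1.52503804e+00,  2.97327434e-05,
        1.27539653e+00, -1.46019445e-01]), 'qvel': array([-0.0004876 , -0.00059806,  0.00120783, -0.00046286,  0.00036926,
       -0.00178901]), 'joint_efforts': array([ 7.61924657e-04, -4.31245601e+01, -2.44219762e+01,  7.17750052e-02,
        5.59406646e-02, -1.04314388e-04]), 'tool_pos': array([5.24584540e-01, 1.02968073e-04, 2.26041856e-01]), 'tool_rot': array([-3.14005686e+00, -2.54600411e-04,  1.57082686e+00]), 'contact_force': array([-0.15604153, -0.48085445, -0.17216716]), 'torque': array([ 0.04816251, -0.02349662, -0.04521829]), 'grip_force': 0.0, 'opening': 0.09176643832388347}
scene {'fx': 476.5391478773365, 'fy': 476.5391478773365, 'cx': 276.63271156903807, 'cy': 212.59243189174794, 'R': array([[-0.89179361, -0.45209946,  0.01761369],
       [-0.21978152,  0.39884687, -0.89029055],
       [ 0.39547471, -0.79782658, -0.45505219]]), 't': array([0.44546556, 0.17979413, 0.95977033])}
strip_55 [(0.97, [112, 259, 151, 282]), (0.96, [332, 193, 367, 207]), (0.83, [252, 198, 284, 219])
[... 1305 characters left out ...]
78]), (0.72, [290, 160, 314, 174]), (0.7, [311, 198, 335, 210]), (0.67, [227, 217, 248, 238])]
strip_105 [(0.86, [277, 216, 307, 230]), (0.84, [223, 263, 260, 278]), (0.72, [290, 160, 314, 174]), (0.7, [311, 198, 335, 210]), (0.67, [227, 217, 248, 238])]
strip_130 [(0.86, [277, 216, 307, 230]), (0.84, [223, 263, 260, 278]), (0.72, [290, 160, 314, 174]), (0.7, [311, 198, 335, 210]), (0.67, [227, 217, 248, 238])]
rack [(0.88, [211, 148, 282, 206])]
knob_stud [(0.54, [258, 147, 267, 155]), (0.5, [277, 214, 305, 230])]
flat_block [(0.65, [266, 181, 275, 195]), (0.56, [276, 215, 303, 228])]
loupe [(0.59, [265, 294, 281, 317])]
quoin_key [(0.72, [292, 302, 331, 319]), (0.61, [225, 264, 258, 278])]
```

```bash
python3 - <<'E'
import cv2
a=cv2.imread("pics/scene0.png")[130:340,90:400]; cv2.imwrite("pics/s0.png",cv2.resize(a,None,fx=2.5,fy=2.5))
a=cv2.imread("pics/side0.png")[120:340,190:400]; cv2.imwrite("pics/d0.png",cv2.resize(a,None,fx=2.7,fy=2.7))
E
```

```text
(no output)
```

View pics/s0.png

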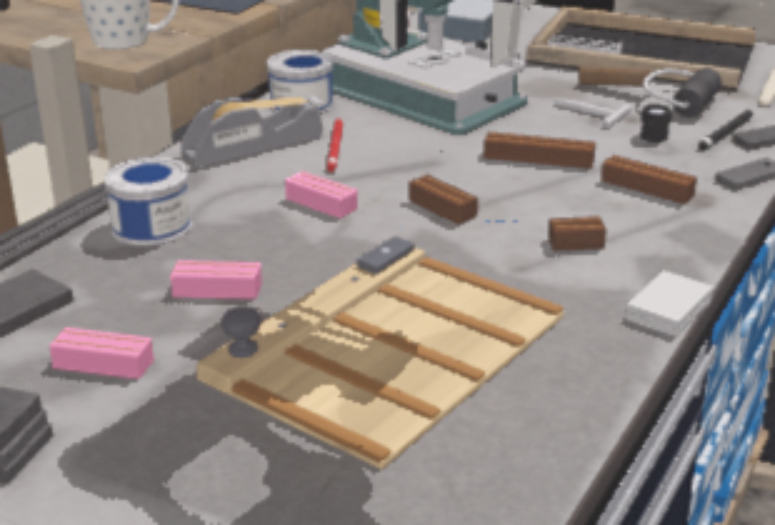

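View pics/d0.png

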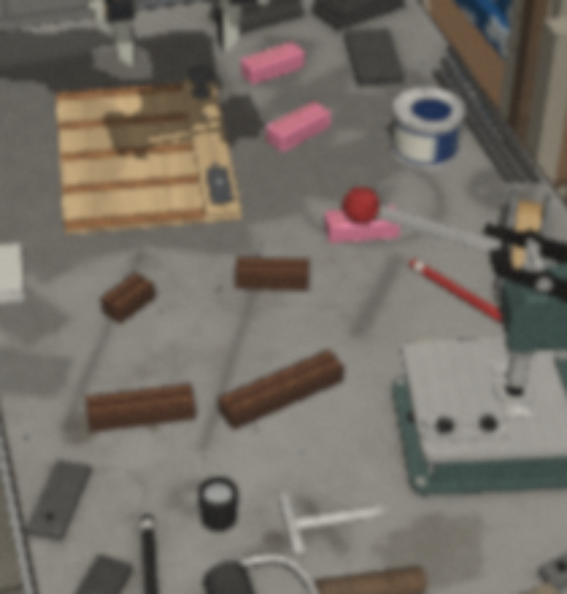

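The scene picture shows the four brown strips around scene crop (440,198), (540,150), (648,178) and (577,233). Three pink look-alikes are also there. The knob is at the rack's +y end and the block at its -y end. Next I'll measure with depth.

```bash
cat > h.py <<'E'
from cell import robot, read_camera, camera_params, nets
import numpy as np, cv2
from scipy.spatial.transform import Rotation as Ro
def cloud(c):
    s=robot.observe(); p,d=read_camera(c); k=camera_params(c)
    v,u=np.mgrid[:420,:560]
    P=np.stack([(u-k["cx"])/k["fx"]*d,(v-k["cy"])/k["fy"]*d,d],-1)
    if c=="wrist":
        H=k["hand_eye"]; P=P@H[:3,:3].T+H[:3,3]
        W=P@Ro.from_euler("xyz",s["tool_rot"]).as_matrix().T+s["tool_pos"]
    else: W=(P-k["t"])@k["R"]
    W[d==0]=np.nan
    return p,W
def brown(p):
    h=cv2.cvtColor(p,cv2.COLOR_BGR2HSV)
    return (h[...,0]<16)&(h[...,1]>90)&(h[...,2]<150)
def rects(p,W,zl=.019,zh=.029,mn=40,sel=None):
    m=(brown(p) if sel is None else sel)&(W[...,2]>zl)&(W[...,2]<zh)&(W[...,0]>.2)&(W[...,0]<.9)
    n,l,st,_=cv2.connectedComponentsWithStats(m.astype(np.uint8))
    for i in range(1,n):
        if st[i,4]<mn: continue
        Q=W[l==i]; (cx,cy),(a,b),t=cv2.minAreaRect((Q[:,:2]*1000).astype(np.float32))
        if a<b: a,b,t=b,a,t+90
        t=(t+90)%180-90
        print("rect ctr %.1f %.1f size %.1f x %.1f yaw %.1f z %.1f n %d"%(cx,cy,a,b,t,np.median(Q[:,2])*1000,st[i,4]),st[i,:4])
E
python3 - <<'E'
from h import *
for c in ("scene","side","wrist"):
    p,W=cloud(c); print(c); rects(p,W)
    if c=="wrist": cv2.imwrite("pics/w0.png",p)
    for q in ("rack","knob_stud","flat_block","loupe","quoin_key"):
        for m in nets.masks_of(c,q)[:2]:
            Q=W[m["region"]&np.isfinite(W[...,2])]
            if len(Q)<5: continue
            print(q,round(m["conf"],2),np.round(np.median(Q,0)*1000),np.round(np.percentile(Q,2,axis=0)*1000),np.round(np.percentile(Q,98,axis=0)*1000), cv2.minAreaRect((Q[Q[:,2]>.005][:,:2]*1000).astype(np.float32)) if q=="rack" else "")
E
```

```text
scene
rect ctr 549.3 -287.5 size 123.5 x 31.7 yaw 16.0 z 22.5 n 176 [285 183  43   9]
rect ctr 413.4 -272.9 size 102.7 x 32.3 yaw -7.1 z 22.5 n 163 [332 193  36  13]
rect ctr 589.7 -118.4 size 80.5 x 29.3 yaw -17.8 z 22.6 n 139 [254 201  26  13]
rect ctr 433.8 -114.7 size 51.9 x 27.0 yaw 37.1 z 23.0 n 106 [311 217  21   7]
rack 0.91 [500. 161.   8.] [405.  13.   2.] [607. 277.  18.] ((508.2002258300781, 137.75732421875), (272.2391052246094, 201.65341186523438), 82.02684020996094)
knob_stud 0.53 [597. 228.  46.] [586. 213.  17.] [612. 238.  55.] 
flat_block 0.6 [570.  34.  26.] [558.   1.  16.] [588.  61.  29.] 
loupe 0.52 [ 451. -409.   27.] [ 436. -441.    2.] [ 468. -401.   38.] 
quoin_key 0.29 [598. 227.  45.] [586. 158.  -1.] [657. 238.  55.] 
side
rect ctr 592.8 -125.3 size 73.1 x 32.3 yaw -21.5 z 25.1 n 158 [278 216  26   8]
rect ctr 434.3 -121.2 size 54.0 x 32.5 yaw 33.9 z 25.0 n 123 [228 222  18  14]
rect ctr 552.4 -293.8 size 128.5 x 31.3 yaw 16.1 z 25.7 n 357 [272 251  44  24]
rect ctr 413.9 -280.6 size 98.7 x 31.6 yaw -4.7 z 25.3 n 296 [223 263  38  13]
rect ctr 577.4 -550
[... 193 characters left out ...]
857422), 82.30414581298828)
knob_stud 0.67 [600. 218.  51.] [588. 204.  21.] [616. 240.  61.] 
knob_stud 0.61 [ 413. -286.   24.] [ 364. -297.    4.] [ 462. -261.   30.] 
flat_block 0.7 [573.  24.  30.] [559.  -2.  21.] [588.  59.  36.] 
quoin_key 0.61 [ 533. -455.   11.] [ 509. -483.   -1.] [ 600. -420.   16.] 
wrist
rect ctr 446.8 -98.5 size 24.2 x 10.5 yaw -0.1 z 23.4 n 142 [192 269  24  11]
rect ctr 570.2 -101.0 size 22.2 x 6.0 yaw -0.5 z 23.1 n 87 [310 273  22   7]
rack 0.96 [504.  93.   9.] [407.   4.   6.] [603. 161.  19.] ((504.032470703125, 88.4788589477539), (175.53463745117188, 200.39749145507812), 81.8595962524414)
flat_block 0.7 [576.  30.  28.] [562.   0.  18.] [591.  58.  29.]
```

View pics/w0.png

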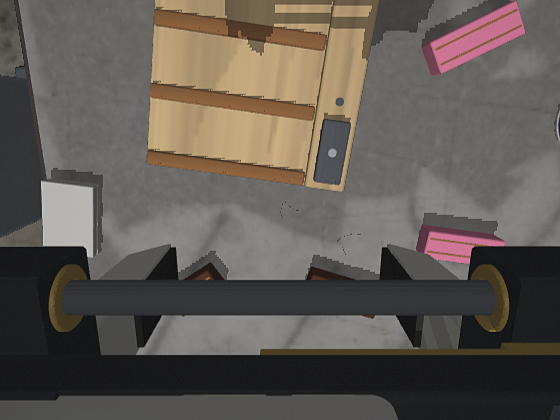

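Request:
step_arm(steps=[{"x":-0.267,"y":-0.22,"z":-0.14,"rz":1},{"x":-0.267,"y":-0.22,"z":-0.14,"rz":1},{"x":-0.267,"y":-0.22,"z":-0.14,"rz":1},{"x":-0.267,"y":-0.22,"z":-0.14,"rz":1},{"x":-0.267,"y":-0.22,"z":-0.14,"rz":1},{"x":-0.267,"y":-0.22,"z":-0.14,"rz":1},{"x":-0.267,"y":-0.22,"z":-0.14,"rz":1}])

```text
$.steps[0]: bad value
```

Request:
step_arm(steps=[{"rz":1},{"rz":1},{"rz":1},{"rz":1},{"rz":1},{"rz":1},{"rz":1},{"rz":1}])

```text
$.steps[0]: bad value
```

```bash
python3 - <<'E'
from h import *
print(robot.observe()["qpos"],robot.observe()["tool_rot"],robot.observe()["tool_pos"])
p,W=cloud("wrist"); rects(p,W); cv2.imwrite("pics/w1.png",p)
for q in ("rack","knob_stud","flat_block","loupe","quoin_key"):
        for m in nets.masks_of("wrist",q)[:2]:
            Q=W[m["region"]&np.isfinite(W[...,2])]
            if len(Q)<5: continue
            print(q,round(m["conf"],2),np.round(np.percentile(Q,2,axis=0)*1000),np.round(np.percentile(Q,98,axis=0)*1000), cv2.minAreaRect((Q[Q[:,2]>.005][:,:2]*1000).astype(np.float32)) if q=="rack" else "")
E
```

```text
[-1.45979233e-01  3.42006114e-01  1.52409109e+00  1.05848779e-05
  1.27540113e+00 -1.45992489e-01] [3.14149787e+00 3.70153154e-06 1.57080650e+00] [5.25023249e-01 3.29985076e-05 2.26740447e-01]
rect ctr 446.2 -98.9 size 25.1 x 10.5 yaw 1.3 z 23.3 n 148 [191 269  25  11]
rect ctr 571.2 -101.2 size 24.2 x 5.9 yaw -2.0 z 23.1 n 92 [310 273  24   7]
rack 0.64 [407.   5.   6.] [602. 161.  19.] ((503.71112060546875, 88.07530212402344), (174.01307678222656, 200.0284881591797), 82.02323913574219)
flat_block 0.73 [562.   1.  26.] [590.  57.  30.]
```

View pics/w1.png

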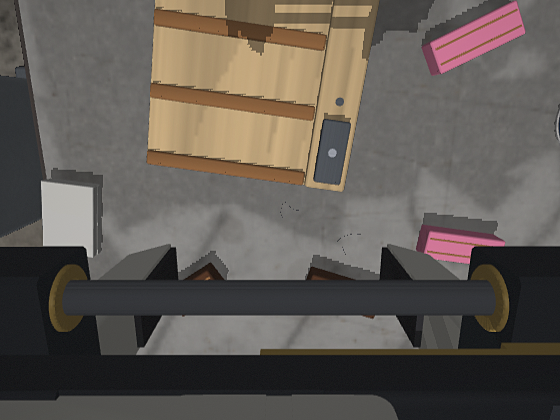

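The rows were refused and the view hasn't changed, so I'll give every field in each row.

Request:
step_arm(steps=[{"x":-0.267,"y":-0.22,"z":-0.14,"rx":0,"ry":0,"rz":1,"claw":1},{"x":-0.267,"y":-0.22,"z":-0.14,"rx":0,"ry":0,"rz":1,"claw":1},{"x":-0.267,"y":-0.22,"z":-0.14,"rx":0,"ry":0,"rz":1,"claw":1},{"x":-0.267,"y":-0.22,"z":-0.14,"rx":0,"ry":0,"rz":1,"claw":1},{"x":-0.267,"y":-0.22,"z":-0.14,"rx":0,"ry":0,"rz":1,"claw":1},{"x":-0.267,"y":-0.22,"z":-0.14,"rx":0,"ry":0,"rz":1,"claw":1},{"x":-0.267,"y":-0.22,"z":-0.14,"rx":0,"ry":0,"rz":1,"claw":1}])

```text
time: 2.78
tool_pos: [0.3583, -0.202, 0.3333]
tool_rot: [3.139, 0.0, 0.778]
contact_force: [0.9, 0.3, 0.5]
opening: 0.0917
grip_force: 0.0
```

Request:
step_arm(steps=[{"x":0,"y":0,"z":0,"rx":0,"ry":0,"rz":1,"claw":1},{"x":0,"y":0,"z":0,"rx":0,"ry":0,"rz":1,"claw":1},{"x":0,"y":0,"z":0,"rx":0,"ry":0,"rz":1,"claw":1},{"x":0,"y":0,"z":0,"rx":0,"ry":0,"rz":1,"claw":1},{"x":0,"y":0,"z":0,"rx":0,"ry":0,"rz":1,"claw":1},{"x":0,"y":0,"z":0,"rx":0,"ry":0,"rz":1,"claw":1},{"x":0,"y":0,"z":0,"rx":0,"ry":0,"rz":1,"claw":1},{"x":0,"y":0,"z":0,"rx":0,"ry":0,"rz":1,"claw":1}])

```text
time: 3.45
tool_pos: [0.36, -0.2002, 0.3318]
tool_rot: [3.141, -0.0, -0.001]
contact_force: [-0.6, -0.3, 0.3]
opening: 0.0918
grip_force: 0.0
```

```bash
python3 - <<'E'
from h import *
s=robot.observe();print(s["time"],s["qpos"],s["tool_rot"],s["tool_pos"])
p,W=cloud("wrist"); rects(p,W); cv2.imwrite("pics/w2.png",p)
for q in ("rack","knob_stud","flat_block"):
        for m in nets.masks_of("wrist",q)[:2]:
            Q=W[m["region"]&np.isfinite(W[...,2])]
            if len(Q)<5: continue
            print(q,round(m["conf"],2),np.round(np.percentile(Q,2,axis=0)*1000),np.round(np.percentile(Q,98,axis=0)*1000), cv2.minAreaRect((Q[Q[:,2]>.005][:,:2]*1000).astype(np.float32)) if q=="rack" else "")
E
```

```text
3.45 [-6.94208309e-01  5.99593763e-02  1.59512547e+00  7.19833015e-05
  1.48619711e+00  8.77860981e-01] [ 3.14144936e+00 -2.84863854e-04 -1.27901444e-03] [ 0.35998352 -0.20022684  0.3318164 ]
rect ctr 521.9 -301.6 size 62.1 x 30.2 yaw 15.2 z 24.1 n 1364 [348   0  37  58]
rect ctr 436.8 -120.8 size 54.1 x 29.5 yaw 33.5 z 23.9 n 1077 [188  77  46  52]
rect ctr 415.7 -279.4 size 104.1 x 29.7 yaw -5.9 z 24.0 n 1945 [326  76  36  90]
rack 0.76 [404.   0.   6.] [550. 134.  13.] ((482.113525390625, 69.8628158569336), (134.67434692382812, 161.9289093017578), 81.84588623046875)
```

View pics/w2.png

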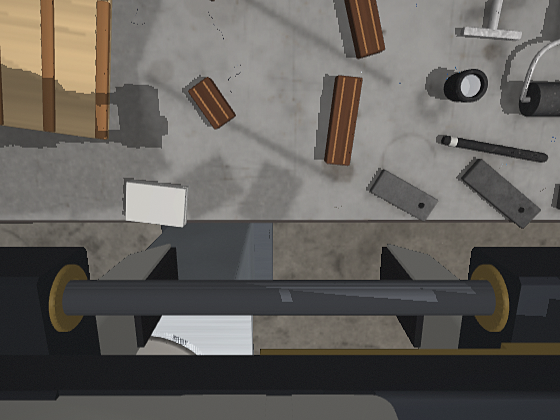

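The wrist view is sharp: strip_55 at (211,102), strip_105 at (343,120), and strip_130 cut off at the top. I'll go forward for the other two strips, then to the rack.

Request:
step_arm(steps=[{"x":0.2,"y":0,"z":0,"rx":0,"ry":0,"rz":0,"claw":1},{"x":0.2,"y":0,"z":0,"rx":0,"ry":0,"rz":0,"claw":1},{"x":0.2,"y":0,"z":0,"rx":0,"ry":0,"rz":0,"claw":1},{"x":0.2,"y":0,"z":0,"rx":0,"ry":0,"rz":0,"claw":1},{"x":0.2,"y":0,"z":0,"rx":0,"ry":0,"rz":0,"claw":1},{"x":0.2,"y":0,"z":0,"rx":0,"ry":0,"rz":0,"claw":1}])

```text
time: 4.15
tool_pos: [0.5107, -0.1999, 0.3305]
tool_rot: [-3.141, 0.002, 0.002]
contact_force: [-0.3, 0.5, -1.1]
opening: 0.0918
grip_force: 0.0
```

```bash
python3 - <<'E'
from h import *
s=robot.observe();print(s["time"],s["tool_rot"],s["tool_pos"])
p,W=cloud("wrist"); rects(p,W)
E
```

```text
4.15 [-3.14065855e+00  1.87009102e-03  2.17021929e-03] [ 0.51068565 -0.19993351  0.33051941]
rect ctr 594.9 -124.4 size 78.7 x 30.1 yaw -17.9 z 23.8 n 1606 [195  59  41  73]
rect ctr 555.0 -292.4 size 128.6 x 30.1 yaw 15.5 z 23.9 n 2434 [330  74  47 110]
rect ctr 437.5 -120.4 size 54.2 x 29.9 yaw 33.4 z 23.7 n 864 [196 201  42  44]
rect ctr 416.2 -279.2 size 103.6 x 29.8 yaw -6.0 z 23.8 n 1603 [323 200  33  77]
```

Request:
step_arm(steps=[{"x":-0.12,"y":-0.46,"z":0,"rx":0,"ry":0,"rz":0,"claw":1},{"x":-0.12,"y":-0.46,"z":0,"rx":0,"ry":0,"rz":0,"claw":1},{"x":-0.12,"y":-0.46,"z":0,"rx":0,"ry":0,"rz":0,"claw":1},{"x":-0.12,"y":-0.46,"z":0,"rx":0,"ry":0,"rz":0,"claw":1},{"x":-0.12,"y":-0.46,"z":0,"rx":0,"ry":0,"rz":0,"claw":1},{"x":-0.12,"y":-0.46,"z":0,"rx":0,"ry":0,"rz":0,"claw":1},{"x":-0.12,"y":-0.46,"z":0,"rx":0,"ry":0,"rz":0,"claw":1},{"x":-0.12,"y":-0.46,"z":0,"rx":0,"ry":0,"rz":0,"claw":1},{"x":-0.12,"y":-0.46,"z":0,"rx":0,"ry":0,"rz":0,"claw":1},{"x":-0.12,"y":-0.46,"z":0,"rx":0,"ry":0,"rz":0,"claw":1},{"x":-0.12,"y":-0.46,"z":0,"rx":0,"ry":0,"rz":0,"claw":1}])

```text
time: 5.12
tool_pos: [0.4188, 0.1451, 0.3324]
tool_rot: [3.141, -0.001, 0.003]
contact_force: [-0.1, 0.8, 0.1]
opening: 0.0921
grip_force: 0.0
```

```bash
python3 - <<'E'
from h import *
s=robot.observe();print(s["time"],s["tool_rot"],s["tool_pos"])
p,W=cloud("wrist"); cv2.imwrite("pics/w3.png",p)
for q in ("rack","knob_stud","flat_block"):
        for m in nets.masks_of("wrist",q)[:2]:
            Q=W[m["region"]&np.isfinite(W[...,2])]
            if len(Q)<5: continue
            print(q,round(m["conf"],2),np.round(np.percentile(Q,2,axis=0)*1000),np.round(np.percentile(Q,98,axis=0)*1000), cv2.minAreaRect((Q[Q[:,2]>.005][:,:2]*1000).astype(np.float32)))
one=np.ones(W.shape[:2],bool)
# ribs
print("ribs"); h=cv2.cvtColor(p,cv2.COLOR_BGR2HSV); rects(p,W,.0102,.0145,60,one)
print("ledge"); rects(p,W,.0155,.021,100,one)
E
```

```text
5.1167 [ 3.14135658e+00 -1.33201840e-03  2.51526971e-03] [0.41883914 0.14507227 0.33237914]
rack 0.9 [411.   7.   6.] [602. 266.  19.] ((510.4158630371094, 135.71697998046875), (270.80584716796875, 200.45770263671875), 81.97251892089844)
knob_stud 0.62 [587. 207.  21.] [599. 234.  56.] ((593.310302734375, 221.6590118408203), (14.081063270568848, 32.70861053466797), 4.034142971038818)
flat_block 0.84 [562.   1.  23.] [590.  58.  30.] ((576.8888549804688, 27.307804107666016), (62.52051544189453, 29.0394287109375), 81.91859436035156)
ribs
rect ctr 508.2 264.8 size 157.5 x 15.1 yaw -7.7 z 11.9 n 1454 [170  23  21 135]
rect ctr 500.3 201.2 size 159.0 x 15.9 yaw -7.6 z 11.9 n 1436 [220  29  25 136]
rect ctr 561.9 -107.1 size 35.7 x 16.7 yaw 35.2 z 12.5 n 66 [483  28  22  28]
rect ctr 491.2 139.1 size 158.9 x 15.2 yaw -8.1 z 11.9 n 1440 [269  39  31 133]
rect ctr 481.4 74.8 size 157.3 x 15.4 yaw -8.2 z 11.9 n 1411 [319  48  33 131]
rect ctr 473.3 12.1 size 158.6 x 14.6 yaw -8.0 z 11.9 n 1393 [367  55  38 131]
rect ctr 429.4 -107.0 size 53.8 x 6.5 yaw 27.0 z 12.4 n 62 [468 138  19  39]
ledge
rect ctr 589.2 124.5 size 268.9 x 40.3 yaw 81.9 z 18.0 n 5933 [178   0 236  55]
rect ctr 578.6 -106.9 size 58.4 x 24.5 yaw 10.1 z 18.2 n 143 [486   0  23  55]
rect ctr 315.2 -41.0 size 76.5 x 43.4 yaw 82.1 z 17.4 n 1285 [389 226  60  38]
```

View pics/w3.png

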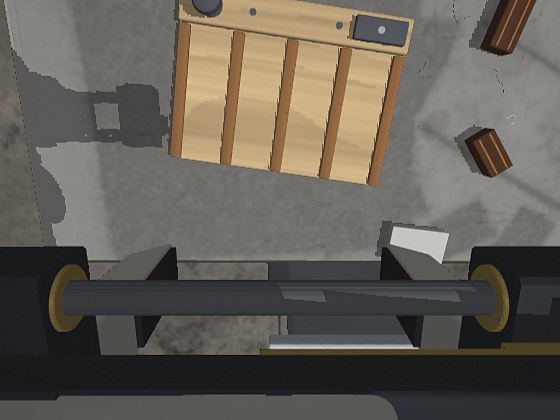

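The rack origin comes out at (490.9, 138.4) mm with a yaw of -8.0°, and all five ribs agree. Before moving I'll check tall obstacles such as the red-ball lever, and write the pose-to-command helper.

```bash
cat > plan.py <<'E'
import numpy as np,sys
def cmd(cur,new):
    # pose: x,y,z (mm), yaw deg
    y=np.radians(cur[3]); d=np.subtract(new,cur)
    return [round(float(v),4) for v in ((np.cos(y)*d[0]+np.sin(y)*d[1])/750,(np.sin(y)*d[0]-np.cos(y)*d[1])/750,-d[2]/750,-d[3]/45)]
S={55:(437.2,-120.6,33.5),80:(594.9,-124.4,-17.9),105:(416.0,-279.3,-6),130:(555,-292.4,15.5)}
B={55:96,80:32,105:-32,130:-96}
e=np.radians(-8)
cur=(420,144.75,332,0)
for k in (55,80,105,130):
    x,y,w=S[k]; b=B[k]; px,py=490.9-np.sin(e)*b-np.cos(e)*1,138.4+np.cos(e)*b
    hi=(x,y,110,w); lo=(x,y,8,w); print(k,np.round((px,py),1)); print(" hi",cmd(cur,hi)," lo",cmd(cur,lo))
    print(" from lo: lift",cmd(lo,hi)," over",cmd(lo,(px,py,100,-8))," place",cmd(lo,(px,py,16.5,-8)), np.hypot(px-x,py-y))
    cur=(px,py,116.5,-8)
E
python3 plan.py; python3 - <<'E'
from h import *
for c in("side","scene"):
    p,W=cloud(c); h=cv2.cvtColor(p,cv2.COLOR_BGR2HSV)
    m=((h[...,0]<6)|(h[...,0]>174))&(h[...,1]>170)&(h[...,2]>100)&(W[...,0]<1.2)
    Q=W[m]; print(c,len(Q),np.round(np.percentile(Q,[5,50,95],axis=0),3) if len(Q) else "")
    m=(W[...,2]>.075)&(W[...,0]>.3)&(W[...,0]<.75)&(abs(W[...,1])<.45)
    n,l,st,_=cv2.connectedComponentsWithStats(m.astype(np.uint8))
    for i in range(1,n):
        if st[i,4]>20: print(st[i],np.round(np.percentile(W[l==i],[3,97],axis=0),3).tolist())
E
```

```text
55 [503.3 233.5]
 hi [0.0229, 0.3538, 0.296, -0.7444]  lo [0.0229, 0.3538, 0.432, -0.7444]
 from lo: lift [0.0, 0.0, -0.136, -0.0]  over [0.334, -0.345, -0.1227, 0.9222]  place [0.334, -0.345, -0.0113, 0.9222] 360.1775055672219
80 [494.4 170.1]
 hi [0.1874, 0.4555, 0.0087, 0.22]  lo [0.1874, 0.4555, 0.1447, 0.22]
 from lo: lift [0.0, -0.0, -0.136, -0.0]  over [-0.2482, -0.3324, -0.1227, -0.22]  place [-0.2482, -0.3324, -0.0113, -0.22] 311.1770501427573
105 [485.5 106.7]
 hi [-0.0201, 0.6079, 0.0087, -0.0444]  lo [-0.0201, 0.6079, 0.1447, -0.0444]
 from lo: lift [0.0, -0.0, -0.136, -0.0]  over [0.0383, -0.5215, -0.1227, 0.0444]  place [0.0383, -0.5215, -0.0113, 0.0444] 392.210377813642
130 [476.5  43.3]
 hi [0.1659, 0.5141, 0.0087, -0.5222]  lo [0.1659, 0.5141, 0.1447, -0.5222]
 from lo: lift [0.0, 0.0, -0.136, -0.0]  over [0.0188, -0.4593, -0.1227, 0.5222]  place [0.0188, -0.4593, -0.0113, 0.5222] 344.77824531268215
side 28 [[ 0.586 -0.376  0.287]
 [ 0.594 -0.374  0.293]
 [ 0.602 -0.368  0.301]]
[ 183    0   40   96 2379] [[0.383, 0.051, 0.366], [0.452, 0.204, 0.582]]
[ 316  189   78   74 1143] [[0.587, -0.422, 0.094], [0.749, -0.361, 0.303]]
[367 273   7   5  22] [[0.696, -0.444, 0.076], [0.711, -0.43, 0.08]]
[351 274   7   6  24] [[0.656, -0.437, 0.075], [0.672, -0.421, 0.08]]
scene 18 [[ 0.581 -0.367  0.277]
 [ 0.583 -0.357  0.284]
 [ 0.588 -0.352  0.29 ]]
[ 239    0   87  149 6719] [[0.383, 0.062, 0.337], [0.453, 0.237, 0.542]]
```

A lever with a red ball at about (0.59, -0.37, 0.29) hangs near strip_130, so I'll check the tool's outline at that height.

```bash
python3 - <<'E'
from h import *
print(np.round(camera_params("wrist")["hand_eye"],3).tolist())
for c in("side","scene"):
    p,W=cloud(c)
    for z in np.arange(.332,.8,.03):
        Q=W[(W[...,2]>z)&(W[...,2]<z+.03)&(W[...,0]<.62)&(W[...,0]>.2)&(abs(W[...,1]-.14)<.2)]
        if len(Q)>5: print(c,"h %.0f"%((z-.332)*1000),np.round(1000*(np.percentile(Q,[1,99],axis=0)[:,:2]-[.419,.145])).tolist(),len(Q))
    Q=W[(W[...,2]>.08)&(W[...,2]<.32)&(W[...,0]>.5)&(W[...,0]<.8)&(W[...,1]<-.25)&(W[...,1]>-.45)]
    for x in np.arange(.54,.8,.03):
        q=Q[abs(Q[:,0]-x)<.015]
        if len(q)>3: print(" lever x %.2f"%x,np.round(q[:,1:].min(0),3),np.round(q[:,1:].max(0),3))
cv2.imwrite("pics/sc1.png",cv2.imread("pics/scene0.png"))
E
```

```text
[[-0.001, -0.967, -0.255, 0.069], [1.0, -0.001, 0.0, 0.001], [-0.001, -0.255, 0.967, -0.158], [0.0, 0.0, 0.0, 1.0]]
side h 0 [[-11.0, -68.0], [11.0, 48.0]] 58
side h 30 [[-11.0, -69.0], [11.0, -29.0]] 82
side h 60 [[-36.0, -91.0], [36.0, 79.0]] 280
side h 90 [[-36.0, -98.0], [36.0, 87.0]] 632
side h 120 [[-23.0, -21.0], [26.0, 44.0]] 215
side h 150 [[-36.0, -39.0], [36.0, 42.0]] 272
side h 180 [[-38.0, -41.0], [38.0, 5.0]] 283
side h 210 [[-37.0, -42.0], [35.0, -1.0]] 364
side h 240 [[-36.0, -41.0], [35.0, -0.0]] 193
 lever x 0.57 [-0.373  0.286] [-0.355  0.302]
 lever x 0.60 [-0.379  0.278] [-0.349  0.307]
 lever x 0.63 [-0.377  0.263] [-0.361  0.291]
 lever x 0.66 [-0.436  0.08 ] [-0.365  0.272]
 lever x 0.69 [-0.439  0.08 ] [-0.372  0.261]
 lever x 0.72 [-0.425  0.129] [-0.355  0.249]
 lever x 0.75 [-0.431  0.08 ] [-0.36   0.235]
 lever x 0.78 [-0.439  0.127] [-0.366  0.226]
scene h 0 [[-11.0, -62.0], [12.0, 64.0]] 433
scene h 30 [[-12.0, -65.0], [11.0, 66.0]] 470
scene h 60 [[-37.0, -83.0], [36.0, 91.0]] 1249
scene h 90 [[-37.0, -90.0], [34.0, 95.0]] 1504
scene h 120 [[-23.0, -17.0], [22.0, 51.0]] 809
scene h 150 [[-37.0, -13.0], [35.0, 51.0]] 1006
scene h 180 [[-39.0, -8.0], [30.0, 39.0]] 913
scene h 210 [[-39.0, -9.0], [30.0, 39.0]] 185
 lever x 0.57 [-0.372  0.28 ] [-0.35   0.292]
 lever x 0.60 [-0.362  0.275] [-0.347  0.29 ]
 lever x 0.75 [-0.401  0.081] [-0.359  0.223]
 lever x 0.78 [-0.411  0.126] [-0.367  0.22 ]
```

View pics/side0.png

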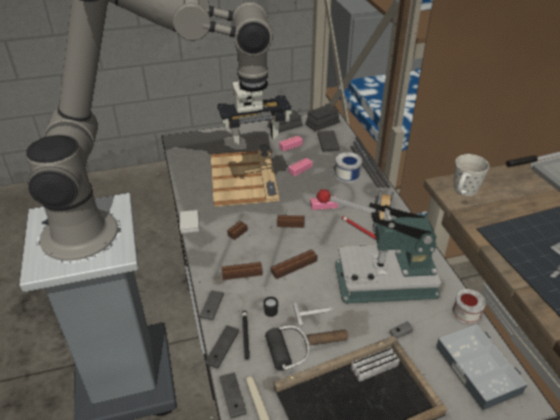

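Paths at TCP z ≤ 0.1 clear the lever. I'll measure the arm's outline before picking strip_130, which comes last. Now strip_55.

Request:
step_arm(steps=[{"x":0.0229,"y":0.3538,"z":0.296,"rx":0,"ry":0,"rz":-0.7444,"claw":0.4},{"x":0.0229,"y":0.3538,"z":0.296,"rx":0,"ry":0,"rz":-0.7444,"claw":0.4},{"x":0.0229,"y":0.3538,"z":0.296,"rx":0,"ry":0,"rz":-0.7444,"claw":0.4},{"x":0.0229,"y":0.3538,"z":0.296,"rx":0,"ry":0,"rz":-0.7444,"claw":0.4},{"x":0.0229,"y":0.3538,"z":0.296,"rx":0,"ry":0,"rz":-0.7444,"claw":0.4},{"x":0.0229,"y":0.3538,"z":0.296,"rx":0,"ry":0,"rz":-0.7444,"claw":0.4},{"x":0.0229,"y":0.3538,"z":0.296,"rx":0,"ry":0,"rz":-0.7444,"claw":0.4},{"x":0.0229,"y":0.3538,"z":0.296,"rx":0,"ry":0,"rz":-0.7444,"claw":0.4},{"x":0.0229,"y":0.3538,"z":0.296,"rx":0,"ry":0,"rz":-0.7444,"claw":0.4},{"x":0.0229,"y":0.3538,"z":0.296,"rx":0,"ry":0,"rz":-0.7444,"claw":0.4},{"x":0.0229,"y":0.3538,"z":0.34,"rx":0,"ry":0,"rz":-0.7444,"claw":0.4},{"x":0.0229,"y":0.3538,"z":0.38,"rx":0,"ry":0,"rz":-0.7444,"claw":0.4}])

```text
time: 6.52
tool_pos: [0.4383, -0.1216, 0.0469]
tool_rot: [3.138, -0.002, 0.583]
contact_force: [-0.2, 0.1, 0.6]
opening: 0.0642
grip_force: 0.0
```

Request:
step_arm(steps=[{"x":0,"y":0,"z":0.026,"rx":0,"ry":0,"rz":0,"claw":0.4},{"x":0,"y":0,"z":0.04,"rx":0,"ry":0,"rz":0,"claw":0.4},{"x":0,"y":0,"z":0.052,"rx":0,"ry":0,"rz":0,"claw":0.4},{"x":0,"y":0,"z":0.052,"rx":0,"ry":0,"rz":0,"claw":0.4}])

```text
time: 6.85
tool_pos: [0.4366, -0.1202, 0.0067]
tool_rot: [-3.14, 0.001, 0.585]
contact_force: [-0.2, 0.1, -0.4]
opening: 0.0644
grip_force: 0.0
```

Request:
step_arm(squeeze=25, steps=[{"x":0,"y":0,"z":0,"rx":0,"ry":0,"rz":0,"claw":-0.5},{"x":0,"y":0,"z":0,"rx":0,"ry":0,"rz":0,"claw":-0.5},{"x":0,"y":0,"z":0,"rx":0,"ry":0,"rz":0,"claw":-0.5},{"x":0,"y":0,"z":0,"rx":0,"ry":0,"rz":0,"claw":-0.5},{"x":0,"y":0,"z":0,"rx":0,"ry":0,"rz":0,"claw":-0.5},{"x":0,"y":0,"z":0,"rx":0,"ry":0,"rz":0,"claw":-0.5},{"x":0,"y":0,"z":0,"rx":0,"ry":0,"rz":0,"claw":-0.5}])

```text
time: 7.43
tool_pos: [0.4374, -0.1206, 0.0081]
tool_rot: [3.141, -0.0, 0.585]
contact_force: [-0.7, 0.5, 5.2]
opening: 0.0293
grip_force: 25.0
```

Request:
step_arm(steps=[{"x":0,"y":0,"z":-0.05,"rx":0,"ry":0,"rz":0,"claw":-0.5},{"x":0,"y":0,"z":-0.1,"rx":0,"ry":0,"rz":0,"claw":-0.5},{"x":0.334,"y":-0.345,"z":-0.1227,"rx":0,"ry":0,"rz":0.9222,"claw":-0.5},{"x":0.334,"y":-0.345,"z":-0.1227,"rx":0,"ry":0,"rz":0.9222,"claw":-0.5},{"x":0.334,"y":-0.345,"z":-0.1227,"rx":0,"ry":0,"rz":0.9222,"claw":-0.5},{"x":0.334,"y":-0.345,"z":-0.1227,"rx":0,"ry":0,"rz":0.9222,"claw":-0.5},{"x":0.334,"y":-0.345,"z":-0.1227,"rx":0,"ry":0,"rz":0.9222,"claw":-0.5},{"x":0.334,"y":-0.345,"z":-0.1227,"rx":0,"ry":0,"rz":0.9222,"claw":-0.5},{"x":0.334,"y":-0.345,"z":-0.1227,"rx":0,"ry":0,"rz":0.9222,"claw":-0.5},{"x":0.334,"y":-0.345,"z":-0.1227,"rx":0,"ry":0,"rz":0.9222,"claw":-0.5},{"x":0.334,"y":-0.345,"z":-0.1227,"rx":0,"ry":0,"rz":0.9222,"claw":-0.5},{"x":0.334,"y":-0.345,"z":-0.1227,"rx":0,"ry":0,"rz":0.9222,"claw":-0.5}])

```text
time: 8.43
tool_pos: [0.5035, 0.2375, 0.0999]
tool_rot: [-3.14, -0.001, -0.138]
contact_force: [0.1, -0.4, -1.0]
opening: 0.0299
grip_force: 25.0
```

Request:
step_arm(steps=[{"x":0,"y":0,"z":0.045,"rx":0,"ry":0,"rz":0,"claw":-0.5},{"x":0,"y":0,"z":0.075,"rx":0,"ry":0,"rz":0,"claw":-0.5},{"x":0,"y":0,"z":0.095,"rx":0,"ry":0,"rz":0,"claw":-0.5},{"x":0,"y":0,"z":0.105,"rx":0,"ry":0,"rz":0,"claw":-0.5},{"x":0,"y":0,"z":0.1113,"rx":0,"ry":0,"rz":0,"claw":-0.5},{"x":0,"y":0,"z":0.1113,"rx":0,"ry":0,"rz":0,"claw":-0.5}])

```text
time: 8.93
tool_pos: [0.5032, 0.2333, 0.0166]
tool_rot: [3.141, 0.0, -0.14]
contact_force: [-0.5, 0.8, -0.6]
opening: 0.0297
grip_force: 25.0
```

Release to about 44 mm, then rise.

Request:
step_arm(steps=[{"x":0,"y":0,"z":0,"rx":0,"ry":0,"rz":0,"claw":-0.04},{"x":0,"y":0,"z":0,"rx":0,"ry":0,"rz":0,"claw":-0.04},{"x":0,"y":0,"z":0,"rx":0,"ry":0,"rz":0,"claw":-0.04},{"x":0,"y":0,"z":-0.03,"rx":0,"ry":0,"rz":0,"claw":-0.04},{"x":0,"y":0,"z":-0.08,"rx":0,"ry":0,"rz":0,"claw":-0.04},{"x":0,"y":0,"z":-0.1333,"rx":0,"ry":0,"rz":0,"claw":-0.04},{"x":0,"y":0,"z":-0.1333,"rx":0,"ry":0,"rz":0,"claw":-0.04}])

```text
time: 9.52
tool_pos: [0.5075, 0.2348, 0.1241]
tool_rot: [-3.136, -0.013, -0.14]
contact_force: [1.8, 0.6, 1.2]
opening: 0.0441
grip_force: 0.0
```

Request:
step_arm(steps=[{"x":0.1874,"y":0.4555,"z":0.0087,"rx":0,"ry":0,"rz":0.22,"claw":0.4},{"x":0.1874,"y":0.4555,"z":0.0087,"rx":0,"ry":0,"rz":0.22,"claw":0.4},{"x":0.1874,"y":0.4555,"z":0.0087,"rx":0,"ry":0,"rz":0.22,"claw":0.4},{"x":0.1874,"y":0.4555,"z":0.0087,"rx":0,"ry":0,"rz":0.22,"claw":0.4},{"x":0.1874,"y":0.4555,"z":0.0087,"rx":0,"ry":0,"rz":0.22,"claw":0.4},{"x":0.1874,"y":0.4555,"z":0.0087,"rx":0,"ry":0,"rz":0.22,"claw":0.4},{"x":0.1874,"y":0.4555,"z":0.0087,"rx":0,"ry":0,"rz":0.22,"claw":0.4},{"x":0.1874,"y":0.4555,"z":0.0087,"rx":0,"ry":0,"rz":0.22,"claw":0.4},{"x":0.1874,"y":0.4555,"z":0.0087,"rx":0,"ry":0,"rz":0.22,"claw":0.4},{"x":0.1874,"y":0.4555,"z":0.0087,"rx":0,"ry":0,"rz":0.22,"claw":0.4},{"x":0.1874,"y":0.4555,"z":0.0087,"rx":0,"ry":0,"rz":0.22,"claw":0.4}])

```text
time: 10.43
tool_pos: [0.595, -0.1265, 0.1095]
tool_rot: [-3.141, -0.0, -0.316]
contact_force: [-0.1, 0.8, -0.4]
opening: 0.0643
grip_force: 0.0
```

Request:
step_arm(steps=[{"x":0,"y":0,"z":0.05,"rx":0,"ry":0,"rz":0,"claw":0.4},{"x":0,"y":0,"z":0.09,"rx":0,"ry":0,"rz":0,"claw":0.4},{"x":0,"y":0,"z":0.12,"rx":0,"ry":0,"rz":0,"claw":0.4},{"x":0,"y":0,"z":0.136,"rx":0,"ry":0,"rz":0,"claw":0.4},{"x":0,"y":0,"z":0.136,"rx":0,"ry":0,"rz":0,"claw":0.4},{"x":0,"y":0,"z":0.136,"rx":0,"ry":0,"rz":0,"claw":-0.5},{"x":0,"y":0,"z":0.136,"rx":0,"ry":0,"rz":0,"claw":-0.5},{"x":0,"y":0,"z":0.136,"rx":0,"ry":0,"rz":0,"claw":-0.5},{"x":0,"y":0,"z":0.136,"rx":0,"ry":0,"rz":0,"claw":-0.5},{"x":0,"y":0,"z":0.136,"rx":0,"ry":0,"rz":0,"claw":-0.5},{"x":0,"y":0,"z":0.136,"rx":0,"ry":0,"rz":0,"claw":-0.5},{"x":0,"y":0,"z":0.136,"rx":0,"ry":0,"rz":0,"claw":-0.5}])

```text
time: 11.43
tool_pos: [0.5953, -0.1245, 0.0085]
tool_rot: [-3.142, -0.001, -0.313]
contact_force: [0.5, 1.5, 3.9]
opening: 0.0296
grip_force: 25.0
```

```bash
python3 - <<'E'
from h import *
s=robot.observe(); t=s["tool_pos"]; print(t,s["tool_rot"],s["qpos"][0],s["opening"],s["grip_force"])
for c in("side","scene"):
    p,W=cloud(c); cv2.imwrite(f"pics/{c}2.png",p)
    print(c); rects(p,W,.027,.037,30)
    for z in np.arange(.18,.5,.03):
        Q=W[(W[...,2]>t[2]+z)&(W[...,2]<t[2]+z+.03)&(np.hypot(W[...,0]-t[0],W[...,1]-t[1])<.2)&(W[...,1]>-.34)]
        if len(Q)>5: print(c,"h %.0f"%(z*1000),np.round(1000*(np.percentile(Q,[1,99],axis=0)[:,:2]-t[:2])).tolist(),len(Q))
E
```

```text
[ 0.59533441 -0.1245176   0.00853275] [-3.14151564e+00 -1.28989609e-03 -3.12506892e-01] -0.33218321684833446 0.029649093606336406 25.000615417957306
side
rect ctr 500.3 227.7 size 54.2 x 41.0 yaw -17.1 z 32.9 n 77 [226 152  17   8]
rect ctr 530.6 -300.8 size 33.8 x 26.0 yaw 23.9 z 28.3 n 35 [280 261  14   9]
rect ctr 442.6 -283.7 size 38.9 x 24.7 yaw -10.4 z 28.1 n 36 [245 263  16   8]
rect ctr 407.9 -280.2 size 26.6 x 22.0 yaw 46.4 z 28.1 n 30 [233 265  12   7]
rect ctr 568.4 -549.3 size 53.7 x 14.5 yaw 3.5 z 30.9 n 86 [322 332  22   9]
side h 180 [[-40.0, -39.0], [34.0, 6.0]] 203
side h 210 [[-39.0, -39.0], [35.0, 7.0]] 283
side h 240 [[-38.0, -40.0], [33.0, 1.0]] 199
side h 270 [[-53.0, -68.0], [15.0, -40.0]] 141
side h 300 [[-61.0, -72.0], [57.0, 57.0]] 378
side h 330 [[-66.0, -70.0], [52.0, 61.0]] 892
side h 360 [[-152.0, -58.0], [30.0, 69.0]] 767
side h 390 [[-171.0, -32.0], [-51.0, 74.0]] 517
side h 420 [[-191.0, -29.0], [-56.0, 80.0]] 698
side h 450 [[-197.0, -20.0], [-82.0, 84.0]] 665
side h 480 [[-198.0, 5.0], [-110.0, 55.0]] 528
scene
rect ctr 501.0 234.4 size 54.7 x 31.6 yaw -6.5 z 30.8 n 268 [209 273  30  17]
scene h 180 [[-40.0, -9.0], [25.0, 41.0]] 296
scene h 210 [[-40.0, -14.0], [31.0, 40.0]] 386
scene h 240 [[-40.0, -11.0], [35.0, 41.0]] 372
scene h 270 [[-56.0, -40.0], [48.0, 69.0]] 533
scene h 300 [[-62.0, -37.0], [56.0, 73.0]] 762
scene h 330 [[-66.0, -34.0], [49.0, 75.0]] 655
scene h 360 [[-158.0, -5.0], [18.0, 103.0]] 542
scene h 390 [[-181.0, 1.0], [-53.0, 106.0]] 849
scene h 420 [[-189.0, 56.0], [-59.0, 105.0]] 818
scene h 450 [[-171.0, 74.0], [-95.0, 110.0]] 389
scene h 480 [[-166.0, 76.0], [-117.0, 111.0]] 243
```

View pics/side2.png

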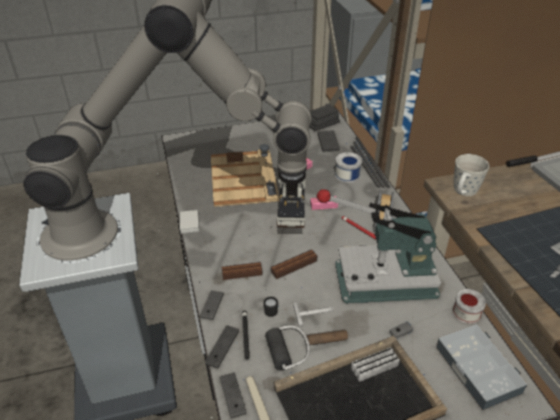

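strip_55 lies in its bay (z of its top about 31-33 mm), and strip_80 is gripped. The arm's wrist housing would come near the ball if I took strip_130 at its middle, so that one gets gripped nearer its robot-side end. Now placing strip_80.

Request:
step_arm(steps=[{"x":0,"y":0,"z":-0.05,"rx":0,"ry":0,"rz":0,"claw":-0.5},{"x":0,"y":0,"z":-0.1,"rx":0,"ry":0,"rz":0,"claw":-0.5},{"x":-0.2482,"y":-0.3324,"z":-0.1227,"rx":0,"ry":0,"rz":-0.22,"claw":-0.5},{"x":-0.2482,"y":-0.3324,"z":-0.1227,"rx":0,"ry":0,"rz":-0.22,"claw":-0.5},{"x":-0.2482,"y":-0.3324,"z":-0.1227,"rx":0,"ry":0,"rz":-0.22,"claw":-0.5},{"x":-0.2482,"y":-0.3324,"z":-0.1227,"rx":0,"ry":0,"rz":-0.22,"claw":-0.5},{"x":-0.2482,"y":-0.3324,"z":-0.1227,"rx":0,"ry":0,"rz":-0.22,"claw":-0.5},{"x":-0.2482,"y":-0.3324,"z":-0.1227,"rx":0,"ry":0,"rz":-0.22,"claw":-0.5},{"x":-0.2482,"y":-0.3324,"z":-0.1227,"rx":0,"ry":0,"rz":-0.22,"claw":-0.5},{"x":-0.2482,"y":-0.3324,"z":-0.1227,"rx":0,"ry":0,"rz":-0.22,"claw":-0.5},{"x":-0.2482,"y":-0.3324,"z":-0.1227,"rx":0,"ry":0,"rz":-0.22,"claw":-0.5},{"x":-0.2482,"y":-0.3324,"z":-0.1227,"rx":0,"ry":0,"rz":-0.22,"claw":-0.5}])

```text
time: 12.53
tool_pos: [0.4939, 0.171, 0.0996]
tool_rot: [3.141, 0.0, -0.137]
contact_force: [0.3, -1.0, -1.4]
opening: 0.0296
grip_force: 25.0
```

Request:
step_arm(steps=[{"x":0,"y":0,"z":0.045,"rx":0,"ry":0,"rz":0,"claw":-0.5},{"x":0,"y":0,"z":0.075,"rx":0,"ry":0,"rz":0,"claw":-0.5},{"x":0,"y":0,"z":0.095,"rx":0,"ry":0,"rz":0,"claw":-0.5},{"x":0,"y":0,"z":0.105,"rx":0,"ry":0,"rz":0,"claw":-0.5},{"x":0,"y":0,"z":0.1113,"rx":0,"ry":0,"rz":0,"claw":-0.5},{"x":0,"y":0,"z":0.1113,"rx":0,"ry":0,"rz":0,"claw":-0.5}])

```text
time: 13.03
tool_pos: [0.4949, 0.1689, 0.0165]
tool_rot: [3.141, -0.0, -0.141]
contact_force: [-0.3, 0.6, -0.6]
opening: 0.0301
grip_force: 25.0
```

Request:
step_arm(steps=[{"x":0,"y":0,"z":0,"rx":0,"ry":0,"rz":0,"claw":-0.04},{"x":0,"y":0,"z":0,"rx":0,"ry":0,"rz":0,"claw":-0.04},{"x":0,"y":0,"z":0,"rx":0,"ry":0,"rz":0,"claw":-0.04},{"x":0,"y":0,"z":-0.03,"rx":0,"ry":0,"rz":0,"claw":-0.04},{"x":0,"y":0,"z":-0.08,"rx":0,"ry":0,"rz":0,"claw":-0.04},{"x":0,"y":0,"z":-0.1333,"rx":0,"ry":0,"rz":0,"claw":-0.04},{"x":0,"y":0,"z":-0.1333,"rx":0,"ry":0,"rz":0,"claw":-0.04}])

```text
time: 13.62
tool_pos: [0.4988, 0.1709, 0.1236]
tool_rot: [-3.137, -0.013, -0.14]
contact_force: [2.3, -0.0, -0.3]
opening: 0.0444
grip_force: 0.0
```

Request:
step_arm(steps=[{"x":-0.0201,"y":0.6079,"z":0.0087,"rx":0,"ry":0,"rz":-0.0444,"claw":0.4},{"x":-0.0201,"y":0.6079,"z":0.0087,"rx":0,"ry":0,"rz":-0.0444,"claw":0.4},{"x":-0.0201,"y":0.6079,"z":0.0087,"rx":0,"ry":0,"rz":-0.0444,"claw":0.4},{"x":-0.0201,"y":0.6079,"z":0.0087,"rx":0,"ry":0,"rz":-0.0444,"claw":0.4},{"x":-0.0201,"y":0.6079,"z":0.0087,"rx":0,"ry":0,"rz":-0.0444,"claw":0.4},{"x":-0.0201,"y":0.6079,"z":0.0087,"rx":0,"ry":0,"rz":-0.0444,"claw":0.4},{"x":-0.0201,"y":0.6079,"z":0.0087,"rx":0,"ry":0,"rz":-0.0444,"claw":0.4},{"x":-0.0201,"y":0.6079,"z":0.0087,"rx":0,"ry":0,"rz":-0.0444,"claw":0.4},{"x":-0.0201,"y":0.6079,"z":0.0087,"rx":0,"ry":0,"rz":-0.0444,"claw":0.4},{"x":-0.0201,"y":0.6079,"z":0.0087,"rx":0,"ry":0,"rz":-0.0444,"claw":0.4},{"x":-0.0201,"y":0.6079,"z":0.0087,"rx":0,"ry":0,"rz":-0.0444,"claw":0.4},{"x":-0.0201,"y":0.6079,"z":0.0087,"rx":0,"ry":0,"rz":-0.0444,"claw":0.4}])

```text
time: 14.62
tool_pos: [0.4154, -0.2864, 0.1102]
tool_rot: [3.137, -0.003, -0.11]
contact_force: [0.9, 0.1, 0.3]
opening: 0.0639
grip_force: 0.0
```

Request:
step_arm(steps=[{"x":0,"y":0,"z":0.04,"rx":0,"ry":0,"rz":0,"claw":0.4},{"x":0,"y":0,"z":0.07,"rx":0,"ry":0,"rz":0,"claw":0.4},{"x":0,"y":0,"z":0.1,"rx":0,"ry":0,"rz":0,"claw":0.4},{"x":0,"y":0,"z":0.125,"rx":0,"ry":0,"rz":0,"claw":0.4},{"x":0,"y":0,"z":0.136,"rx":0,"ry":0,"rz":0,"claw":0.4},{"x":0,"y":0,"z":0.136,"rx":0,"ry":0,"rz":0,"claw":-0.5},{"x":0,"y":0,"z":0.136,"rx":0,"ry":0,"rz":0,"claw":-0.5},{"x":0,"y":0,"z":0.136,"rx":0,"ry":0,"rz":0,"claw":-0.5},{"x":0,"y":0,"z":0.136,"rx":0,"ry":0,"rz":0,"claw":-0.5},{"x":0,"y":0,"z":0.136,"rx":0,"ry":0,"rz":0,"claw":-0.5},{"x":0,"y":0,"z":0.136,"rx":0,"ry":0,"rz":0,"claw":-0.5},{"x":0,"y":0,"z":0.136,"rx":0,"ry":0,"rz":0,"claw":-0.5}])

```text
time: 15.62
tool_pos: [0.4164, -0.2796, 0.0085]
tool_rot: [3.141, -0.001, -0.105]
contact_force: [-0.4, 0.6, 6.7]
opening: 0.0298
grip_force: 25.0
```

Request:
step_arm(squeeze=30, steps=[{"x":0,"y":0,"z":-0.05,"rx":0,"ry":0,"rz":0,"claw":-0.5},{"x":0,"y":0,"z":-0.1,"rx":0,"ry":0,"rz":0,"claw":-0.5},{"x":0.0383,"y":-0.5215,"z":-0.1227,"rx":0,"ry":0,"rz":0.0444,"claw":-0.5},{"x":0.0383,"y":-0.5215,"z":-0.1227,"rx":0,"ry":0,"rz":0.0444,"claw":-0.5},{"x":0.0383,"y":-0.5215,"z":-0.1227,"rx":0,"ry":0,"rz":0.0444,"claw":-0.5},{"x":0.0383,"y":-0.5215,"z":-0.1227,"rx":0,"ry":0,"rz":0.0444,"claw":-0.5},{"x":0.0383,"y":-0.5215,"z":-0.1227,"rx":0,"ry":0,"rz":0.0444,"claw":-0.5},{"x":0.0383,"y":-0.5215,"z":-0.1227,"rx":0,"ry":0,"rz":0.0444,"claw":-0.5},{"x":0.0383,"y":-0.5215,"z":-0.1227,"rx":0,"ry":0,"rz":0.0444,"claw":-0.5},{"x":0.0383,"y":-0.5215,"z":-0.1227,"rx":0,"ry":0,"rz":0.0444,"claw":-0.5},{"x":0.0383,"y":-0.5215,"z":-0.1227,"rx":0,"ry":0,"rz":0.0444,"claw":-0.5},{"x":0.0383,"y":-0.5215,"z":-0.1227,"rx":0,"ry":0,"rz":0.0444,"claw":-0.5}])

```text
time: 16.62
tool_pos: [0.4857, 0.111, 0.1001]
tool_rot: [-3.14, -0.001, -0.137]
contact_force: [0.7, -0.4, -0.7]
opening: 0.0297
grip_force: 30.0
```

Request:
step_arm(steps=[{"x":0,"y":0,"z":0,"rx":0,"ry":0,"rz":0,"claw":-0.5},{"x":0,"y":0,"z":0.02,"rx":0,"ry":0,"rz":0,"claw":-0.5}])

```text
time: 16.78
tool_pos: [0.487, 0.1078, 0.0866]
tool_rot: [-3.141, -0.005, -0.137]
contact_force: [0.2, -1.1, -1.6]
opening: 0.0294
grip_force: 30.0
```

Request:
step_arm(steps=[{"x":0,"y":0,"z":0.04,"rx":0,"ry":0,"rz":0,"claw":-0.5},{"x":0,"y":0,"z":0.065,"rx":0,"ry":0,"rz":0,"claw":-0.5},{"x":0,"y":0,"z":0.082,"rx":0,"ry":0,"rz":0,"claw":-0.5},{"x":0,"y":0,"z":0.0913,"rx":0,"ry":0,"rz":0,"claw":-0.5},{"x":0,"y":0,"z":0.0913,"rx":0,"ry":0,"rz":0,"claw":-0.5},{"x":0,"y":0,"z":0.0913,"rx":0,"ry":0,"rz":0,"claw":-0.5}])

```text
time: 17.28
tool_pos: [0.4855, 0.1059, 0.0163]
tool_rot: [3.141, 0.0, -0.14]
contact_force: [-0.6, 0.5, -1.7]
opening: 0.03
grip_force: 30.0
```

Request:
step_arm(steps=[{"x":0,"y":0,"z":0,"rx":0,"ry":0,"rz":0,"claw":-0.04},{"x":0,"y":0,"z":0,"rx":0,"ry":0,"rz":0,"claw":-0.04},{"x":0,"y":0,"z":0,"rx":0,"ry":0,"rz":0,"claw":-0.04},{"x":0,"y":0,"z":-0.03,"rx":0,"ry":0,"rz":0,"claw":-0.04},{"x":0,"y":0,"z":-0.08,"rx":0,"ry":0,"rz":0,"claw":-0.04},{"x":0,"y":0,"z":-0.1333,"rx":0,"ry":0,"rz":0,"claw":-0.04},{"x":0,"y":0,"z":-0.1333,"rx":0,"ry":0,"rz":0,"claw":-0.04}])

```text
time: 17.87
tool_pos: [0.4897, 0.1069, 0.1232]
tool_rot: [-3.139, -0.013, -0.139]
contact_force: [2.0, 0.1, 0.6]
opening: 0.044
grip_force: 0.0
```

```bash
python3 - <<'E'
import os,contextlib,io
with contextlib.redirect_stdout(io.StringIO()):
    from plan import cmd,np
from h import *
s=robot.observe(); print(s["tool_pos"],s["tool_rot"])
p,W=cloud("side")
rects(p,W,.018,.032,60); p,W=cloud("scene"); rects(p,W,.018,.036,60)
w=np.radians(15.5); g=(555-45*np.cos(w),-292.4-45*np.sin(w)); e=np.radians(-8)
t=(490.9+np.cos(e)*-46-np.sin(e)*-96, 138.4+np.sin(e)*-46+np.cos(e)*-96); print(g,t)
cur=(485.5,106.7,116.5,-8); hi=(*g,60,15.5); lo=(*g,8,15.5)
print(cmd(cur,(*g,80,15.5)),cmd(lo,(*t,100,-8)))
E
```

```text
[0.48967868 0.10693677 0.12315629] [-3.1390373  -0.01263429 -0.13940072]
rect ctr 490.8 157.6 size 74.6 x 16.1 yaw -4.0 z 25.2 n 88 [224 166  24   7]
rect ctr 481.2 98.8 size 98.0 x 22.9 yaw -9.2 z 26.1 n 125 [221 177  32   8]
rect ctr 552.4 -293.2 size 126.5 x 31.8 yaw 14.1 z 25.7 n 398 [272 251  44  25]
rect ctr 573.5 -549.4 size 55.8 x 14.9 yaw 1.7 z 26.9 n 124 [324 331  23  11]
rect ctr 548.7 -286.8 size 122.0 x 29.7 yaw 14.2 z 22.5 n 182 [285 184  43   8]
rect ctr 480.1 108.8 size 104.1 x 31.4 yaw -6.1 z 29.9 n 462 [241 245  45  24]
rect ctr 491.2 171.9 size 81.8 x 34.2 yaw -9.1 z 30.3 n 463 [226 258  37  23]
rect ctr 500.8 234.4 size 56.3 x 33.0 yaw -7.5 z 30.3 n 382 [209 273  30  21]
(np.float64(511.636629605612), np.float64(-304.42572692352155)) (np.float64(431.98705114572147), np.float64(49.73622804497225))
[0.1108, 0.538, 0.0487, -0.5222] [0.0239, -0.4834, -0.1227, 0.5222]
```

Three strips sit properly in their bays. Now to above strip_130's near end.

Request:
step_arm(steps=[{"x":0.1108,"y":0.538,"z":0.0487,"rx":0,"ry":0,"rz":-0.5222,"claw":0.4},{"x":0.1108,"y":0.538,"z":0.0487,"rx":0,"ry":0,"rz":-0.5222,"claw":0.4},{"x":0.1108,"y":0.538,"z":0.0487,"rx":0,"ry":0,"rz":-0.5222,"claw":0.4},{"x":0.1108,"y":0.538,"z":0.0487,"rx":0,"ry":0,"rz":-0.5222,"claw":0.4},{"x":0.1108,"y":0.538,"z":0.0487,"rx":0,"ry":0,"rz":-0.5222,"claw":0.4},{"x":0.1108,"y":0.538,"z":0.0487,"rx":0,"ry":0,"rz":-0.5222,"claw":0.4},{"x":0.1108,"y":0.538,"z":0.0487,"rx":0,"ry":0,"rz":-0.5222,"claw":0.4},{"x":0.1108,"y":0.538,"z":0.0487,"rx":0,"ry":0,"rz":-0.5222,"claw":0.4},{"x":0.1108,"y":0.538,"z":0.0487,"rx":0,"ry":0,"rz":-0.5222,"claw":0.4},{"x":0.1108,"y":0.538,"z":0.0487,"rx":0,"ry":0,"rz":-0.5222,"claw":0.4},{"x":0.1108,"y":0.538,"z":0.0487,"rx":0,"ry":0,"rz":-0.5222,"claw":0.4},{"x":0.1108,"y":0.538,"z":0.0487,"rx":0,"ry":0,"rz":-0.5222,"claw":0.4}])

```text
time: 18.97
tool_pos: [0.5104, -0.3075, 0.0775]
tool_rot: [-3.14, 0.002, 0.266]
contact_force: [-0.3, 0.7, 0.2]
opening: 0.0646
grip_force: 0.0
```

```bash
python3 - <<'E'
from h import *
s=robot.observe(); t=s["tool_pos"]; print(t,s["tool_rot"],s["contact_force"])
a=[]
for c in("side","scene"):
    p,W=cloud(c)
    y,x=(60,150) if c=="side" else (30,180)
    a.append(cv2.resize(p[y:y+240,x:x+270],(400,356)))
cv2.imwrite("pics/lev.png",np.hstack(a))
E
```

```text
[ 0.51040382 -0.30745923  0.07745261] [-3.14014105e+00  1.56078635e-03  2.66287273e-01] [-0.34877167  0.73590143  0.22528021]
```

View pics/lev.png

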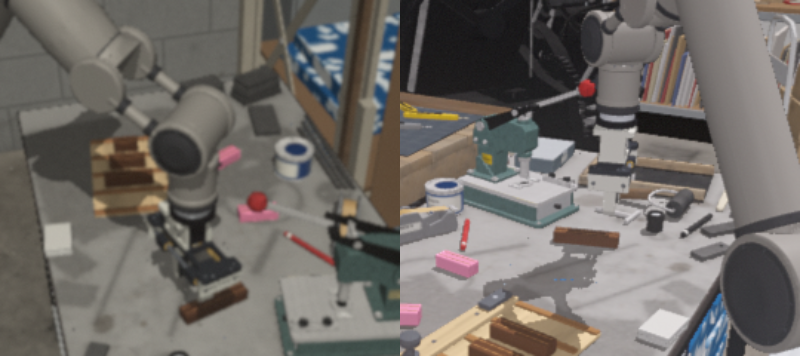

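The gripper is over strip_130's near end; the red ball at (257,200) of the left half is close to the wrist. I'll check the descent clearance from the clouds.

```bash
python3 - <<'E'
from h import *
from scipy.spatial import cKDTree
t=robot.observe()["tool_pos"]; A=[];L=[]
for c in("side","scene"):
    p,W=cloud(c); h=cv2.cvtColor(p,cv2.COLOR_BGR2HSV)
    red=((h[...,0]<6)|(h[...,0]>174))&(h[...,1]>150)&(abs(W[...,0]-.59)<.04)&(abs(W[...,1]+.365)<.04)&(W[...,2]>.25)
    R=W[red]; print(c,len(R),np.round(np.percentile(R,[2,98],axis=0),3).tolist())
    m=(W[...,2]>t[2]+.13)&(W[...,2]<t[2]+.42)&(np.hypot(W[...,0]-t[0],W[...,1]-t[1])<.1)&~cv2.dilate(red.astype(np.uint8),np.ones((5,5))).astype(bool)&~((W[...,0]>.56)&(W[...,1]<-.33)&(W[...,2]<.33))
    a=W[m]; A.append(a);L.append(R)
    B=(R.min(0)+R.max(0))/2
    for dz in (0,.02,.04,.0695):
        d=np.linalg.norm(a-[0,0,dz]-B,axis=1); i=d.argmin(); print(dz,"own cam dist to ball centre %.3f"%d[i],np.round(a[i]-t,3))
E
```

```text
side 105 [[0.584, -0.379, 0.286], [0.605, -0.361, 0.306]]
0 own cam dist to ball centre 0.068 [ 0.031 -0.024  0.217]
0.02 own cam dist to ball centre 0.069 [ 0.031 -0.022  0.241]
0.04 own cam dist to ball centre 0.069 [ 0.032 -0.025  0.276]
0.0695 own cam dist to ball centre 0.068 [ 0.032 -0.025  0.276]
scene 88 [[0.582, -0.365, 0.275], [0.606, -0.345, 0.301]]
0 own cam dist to ball centre 0.083 [0.034 0.004 0.175]
0.02 own cam dist to ball centre 0.079 [0.043 0.014 0.243]
0.04 own cam dist to ball centre 0.078 [0.043 0.014 0.243]
0.0695 own cam dist to ball centre 0.078 [0.068 0.021 0.301]
```

There's ample clearance (≥50 mm), so I'll descend and grip.

Request:
step_arm(squeeze=45, steps=[{"x":0,"y":0,"z":0.02,"rx":0,"ry":0,"rz":0,"claw":0.4},{"x":0,"y":0,"z":0.045,"rx":0,"ry":0,"rz":0,"claw":0.4},{"x":0,"y":0,"z":0.07,"rx":0,"ry":0,"rz":0,"claw":0.4},{"x":0,"y":0,"z":0.088,"rx":0,"ry":0,"rz":0,"claw":0.4},{"x":0,"y":0,"z":0.096,"rx":0,"ry":0,"rz":0,"claw":0.4},{"x":0,"y":0,"z":0.096,"rx":0,"ry":0,"rz":0,"claw":-0.5},{"x":0,"y":0,"z":0.096,"rx":0,"ry":0,"rz":0,"claw":-0.5},{"x":0,"y":0,"z":0.096,"rx":0,"ry":0,"rz":0,"claw":-0.5},{"x":0,"y":0,"z":0.096,"rx":0,"ry":0,"rz":0,"claw":-0.5},{"x":0,"y":0,"z":0.096,"rx":0,"ry":0,"rz":0,"claw":-0.5},{"x":0,"y":0,"z":0.096,"rx":0,"ry":0,"rz":0,"claw":-0.5},{"x":0,"y":0,"z":0.096,"rx":0,"ry":0,"rz":0,"claw":-0.5}])

```text
time: 20.17
tool_pos: [0.5119, -0.3046, 0.0085]
tool_rot: [3.141, -0.001, 0.27]
contact_force: [-0.5, 1.8, 5.4]
opening: 0.0297
grip_force: 45.0
```

Request:
step_arm(steps=[{"x":0,"y":0,"z":-0.02,"rx":0,"ry":0,"rz":0,"claw":-0.5},{"x":0,"y":0,"z":-0.06,"rx":0,"ry":0,"rz":0,"claw":-0.5},{"x":0.006,"y":-0.1,"z":-0.1,"rx":0,"ry":0,"rz":0,"claw":-0.5},{"x":0.0239,"y":-0.4834,"z":-0.1227,"rx":0,"ry":0,"rz":0.5222,"claw":-0.5},{"x":0.0239,"y":-0.4834,"z":-0.1227,"rx":0,"ry":0,"rz":0.5222,"claw":-0.5},{"x":0.0239,"y":-0.4834,"z":-0.1227,"rx":0,"ry":0,"rz":0.5222,"claw":-0.5},{"x":0.0239,"y":-0.4834,"z":-0.1227,"rx":0,"ry":0,"rz":0.5222,"claw":-0.5},{"x":0.0239,"y":-0.4834,"z":-0.1227,"rx":0,"ry":0,"rz":0.5222,"claw":-0.5},{"x":0.0239,"y":-0.4834,"z":-0.1227,"rx":0,"ry":0,"rz":0.5222,"claw":-0.5},{"x":0.0239,"y":-0.4834,"z":-0.1227,"rx":0,"ry":0,"rz":0.5222,"claw":-0.5},{"x":0.0239,"y":-0.4834,"z":-0.1227,"rx":0,"ry":0,"rz":0.5222,"claw":-0.5},{"x":0.0239,"y":-0.4834,"z":-0.1227,"rx":0,"ry":0,"rz":0.5222,"claw":-0.5}])

```text
time: 21.17
tool_pos: [0.4297, 0.0545, 0.1002]
tool_rot: [-3.14, 0.001, -0.135]
contact_force: [-0.4, -0.3, -2.1]
opening: 0.0296
grip_force: 45.0
```

Request:
step_arm(steps=[{"x":0,"y":0,"z":0,"rx":0,"ry":0,"rz":0,"claw":-0.5},{"x":0,"y":0,"z":0.02,"rx":0,"ry":0,"rz":0,"claw":-0.5},{"x":0,"y":0,"z":0.02,"rx":0,"ry":0,"rz":0,"claw":-0.5}])

```text
time: 21.42
tool_pos: [0.4312, 0.0489, 0.0833]
tool_rot: [3.141, 0.003, -0.14]
contact_force: [-0.6, -0.3, -2.0]
opening: 0.0298
grip_force: 45.0
```

```bash
python3 - <<'E'
from h import *
s=robot.observe(); print(s["tool_pos"],s["tool_rot"])
for c in ("scene","side"):
    p,W=cloud(c)
    m=brown(p)&(W[...,2]>.06)&(W[...,2]<.13)&(abs(W[...,0]-.5)<.13)&(abs(W[...,1]-.04)<.06)
    Q=W[m]; print(c,len(Q),np.round(np.percentile(Q,[1,99],axis=0)*1000).tolist() if len(Q) else "")
    if len(Q)>20:
        T=Q[Q[:,2]>.0]; 
        for x in np.arange(.40,.56,.02):
            q=T[abs(T[:,0]-x)<.01]
            if len(q)>3: print(" x %.2f zmin %.1f zmax %.1f"%(x,q[:,2].min()*1e3,q[:,2].max()*1e3))
    cv2.imwrite(f"pics/{c}3.png",cv2.resize(p[130:330,150:400] if c=="scene" else p[70:270,150:400],(750,600)))
E
```

```text
[0.4311876  0.04892421 0.083294  ] [ 3.14109946e+00  2.53670543e-03 -1.40301660e-01]
scene 402 [[408.0, 38.0, 77.0], [534.0, 67.0, 100.0]]
 x 0.40 zmin 79.2 zmax 97.0
 x 0.42 zmin 78.1 zmax 100.2
 x 0.46 zmin 76.7 zmax 98.2
 x 0.48 zmin 77.1 zmax 100.1
 x 0.50 zmin 76.1 zmax 98.6
 x 0.52 zmin 76.6 zmax 98.3
 x 0.54 zmin 77.3 zmax 98.2
side 282 [[413.0, 19.0, 77.0], [535.0, 57.0, 106.0]]
 x 0.42 zmin 80.8 zmax 95.3
 x 0.44 zmin 76.1 zmax 89.7
 x 0.46 zmin 78.7 zmax 94.1
 x 0.48 zmin 75.2 zmax 109.3
 x 0.50 zmin 77.1 zmax 106.2
 x 0.52 zmin 78.4 zmax 106.1
 x 0.54 zmin 81.7 zmax 104.4
```

View pics/scene3.png

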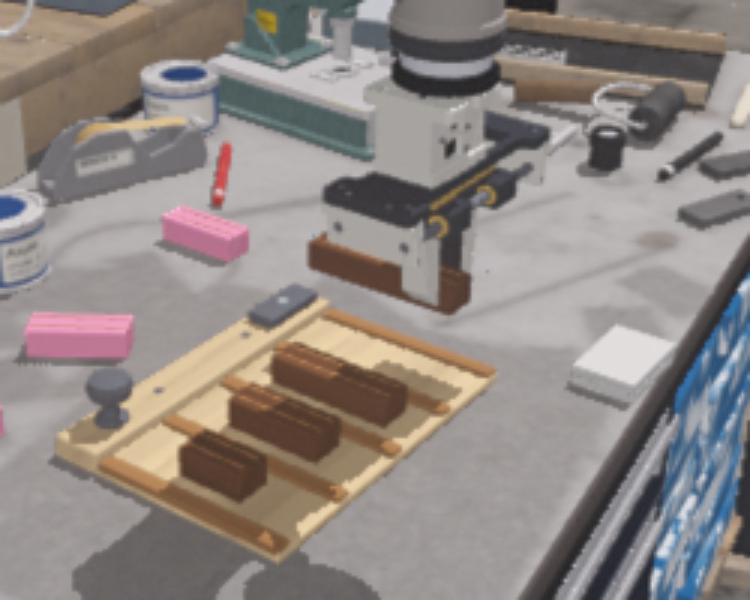

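The strip is held level, and the three placed strips lie in their bays. Lower the last one and release.

Request:
step_arm(steps=[{"x":0,"y":0,"z":0.04,"rx":0,"ry":0,"rz":0,"claw":-0.5},{"x":0,"y":0,"z":0.065,"rx":0,"ry":0,"rz":0,"claw":-0.5},{"x":0,"y":0,"z":0.082,"rx":0,"ry":0,"rz":0,"claw":-0.5},{"x":0,"y":0,"z":0.0913,"rx":0,"ry":0,"rz":0,"claw":-0.5},{"x":0,"y":0,"z":0.0913,"rx":0,"ry":0,"rz":0,"claw":-0.5},{"x":0,"y":0,"z":0.0913,"rx":0,"ry":0,"rz":0,"claw":-0.5}])

```text
time: 22.02
tool_pos: [0.4326, 0.049, 0.0166]
tool_rot: [3.142, -0.001, -0.141]
contact_force: [0.1, 0.0, -1.3]
opening: 0.0297
grip_force: 45.0
```

Request:
step_arm(steps=[{"x":0,"y":0,"z":0,"rx":0,"ry":0,"rz":0,"claw":-0.04},{"x":0,"y":0,"z":0,"rx":0,"ry":0,"rz":0,"claw":-0.04},{"x":0,"y":0,"z":0,"rx":0,"ry":0,"rz":0,"claw":-0.04},{"x":0,"y":0,"z":-0.03,"rx":0,"ry":0,"rz":0,"claw":-0.04},{"x":0,"y":0,"z":-0.08,"rx":0,"ry":0,"rz":0,"claw":-0.04},{"x":0,"y":0,"z":-0.1333,"rx":0,"ry":0,"rz":0,"claw":-0.04},{"x":0,"y":0,"z":-0.1333,"rx":0,"ry":0,"rz":0,"claw":-0.04}])

```text
time: 22.6
tool_pos: [0.436, 0.0495, 0.1226]
tool_rot: [-3.141, -0.012, -0.139]
contact_force: [2.0, 0.6, 0.1]
opening: 0.0441
grip_force: 0.0
```

Request:
step_arm(steps=[{"x":0,"y":-0.12,"z":-0.29,"rx":0,"ry":0,"rz":0,"claw":0.4},{"x":0,"y":-0.12,"z":-0.29,"rx":0,"ry":0,"rz":0,"claw":0.4},{"x":0,"y":-0.12,"z":-0.29,"rx":0,"ry":0,"rz":0,"claw":0.4},{"x":0,"y":-0.12,"z":-0.29,"rx":0,"ry":0,"rz":0,"claw":0.4},{"x":0,"y":-0.12,"z":-0.29,"rx":0,"ry":0,"rz":0,"claw":0.4},{"x":0,"y":-0.12,"z":-0.29,"rx":0,"ry":0,"rz":0,"claw":0.4},{"x":0,"y":-0.12,"z":-0.29,"rx":0,"ry":0,"rz":0,"claw":0.4},{"x":0,"y":-0.12,"z":-0.29,"rx":0,"ry":0,"rz":0,"claw":0.4},{"x":0,"y":-0.12,"z":-0.29,"rx":0,"ry":0,"rz":0,"claw":0.4},{"x":0,"y":-0.12,"z":-0.29,"rx":0,"ry":0,"rz":0,"claw":0.4}])

```text
time: 23.43
tool_pos: [0.4438, 0.1383, 0.3323]
tool_rot: [3.141, 0.003, -0.14]
contact_force: [-0.1, -0.4, -0.6]
opening: 0.0642
grip_force: 0.0
```

```bash
python3 - <<'E'
from h import *
s=robot.observe(); print(s["time"],s["tool_pos"],s["tool_rot"])
p,W=cloud("wrist"); cv2.imwrite("pics/w4.png",p)
one=np.ones(W.shape[:2],bool); rects(p,W,.0295,.036,200,brown(p)); print("ribs"); rects(p,W,.0102,.0145,150,one)
e=np.radians(-8)
m=brown(p)&(W[...,2]>.0295)&(W[...,2]<.036); n,l,st,_=cv2.connectedComponentsWithStats(m.astype(np.uint8))
for i in range(1,n):
    if st[i,4]>200:
        Q=W[l==i]; c=np.array(cv2.minAreaRect((Q[:,:2]*1000).astype(np.float32))[0])-[490.9,138.4]
        print("rack frame",np.round([np.cos(e)*c[0]+np.sin(e)*c[1],-np.sin(e)*c[0]+np.cos(e)*c[1]],1), "tilt",np.round(np.linalg.lstsq(np.c_[Q[:,:2],np.ones(len(Q))],Q[:,2],rcond=None)[0][:2],3))
E
```

```text
23.4333 [0.44382281 0.13827837 0.33230138] [ 3.14065957e+00  2.72093463e-03 -1.40177223e-01]
rect ctr 477.0 42.5 size 128.7 x 29.9 yaw -7.9 z 31.9 n 2429 [339  72  30 111]
rect ctr 484.4 105.3 size 103.2 x 29.5 yaw -7.8 z 31.9 n 1951 [288  85  26  89]
rect ctr 494.0 168.6 size 77.5 x 29.6 yaw -8.7 z 31.9 n 1478 [234  96  26  67]
rect ctr 504.1 232.4 size 52.7 x 30.2 yaw -8.2 z 31.9 n 1021 [179 106  28  46]
ribs
rect ctr 508.5 265.0 size 157.0 x 14.3 yaw -8.1 z 11.8 n 1360 [159  61  21 130]
rect ctr 499.5 202.4 size 157.1 x 15.2 yaw -8.1 z 11.9 n 1367 [213  61  16 130]
rect ctr 490.5 138.2 size 157.2 x 13.7 yaw -8.5 z 11.9 n 1336 [267  61  12 130]
rect ctr 481.6 75.8 size 157.1 x 15.0 yaw -8.1 z 11.9 n 1382 [317  61  15 130]
rect ctr 472.6 12.2 size 157.2 x 14.3 yaw -8.2 z 11.9 n 1393 [366  61  19 130]
rack frame [ -0.4 -96.9] tilt [-0.001 -0.005]
rack frame [ -1.8 -33.7] tilt [-0.001 -0.006]
rack frame [-1.1 30.3] tilt [-0.001  0.005]
rack frame [ 0.  94.9] tilt [0.001 0.009]
```

View pics/w4.png

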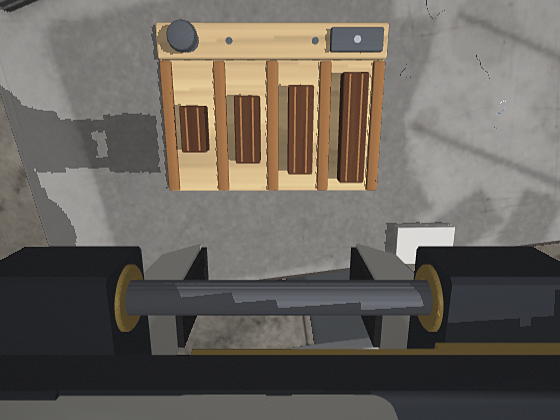

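All four strips are centred in their bays, level and in order from the knob (180,36) to the block (357,39). Handing in.

```bash
python3 -c "
from cell import robot; print(robot.hand_in())"
```

```text
the job is handed in; nothing more can be done
None
```

All four strips are in the rack in order of length, 55 mm at the knob to 130 mm at the block; my last measurement had each within 2 mm of its bay's middle line and level, and I handed the job in at about 23 s without a verdict coming back.

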